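Seat a pump barrel in a sprung V-cradle and hold it down for gauging

ROBOT

A 6-joint arm with a two-finger parallel gripper is mounted at the origin on a cart in front of the work surface, level with it; the furniture and walls round the work are solid. World frame = base frame: x ahead of the robot, y to its left, z up, the work surface at z = 0. Lengths are in m, angles in rad, forces in N, time in s.
With the tool pointing down it reaches from about 0.375 to 0.975 m from the base axis. Payload 3.8 kg.
Tool frame: the origin (TCP) lies where the fingers leave the gripper's body, on its centre line; the fingertips stand 73 mm ahead of it and the grasp point (between the pads) lies 54 mm ahead of it (nose_length is the distance from the TCP to the fingertips, in m); z points along the fingers, y is the line along which they close (so a half turn about z gives the same grasp; the last joint's range is limited). The gripper opens to 85 mm and grips with 20 to 120 N. Pads are 22 mm wide; open, the fingers measure 114 mm over their backs; the gripper's body (76 mm by 85 mm) begins 54 mm behind the grasp point. The pads swing forward as they close: fully open they stand 13 mm farther back than shut.
Start: joints at [-1.285, 0.264, 1.604, -0, 1.274, -0.037], TCP at [0.214, -0.64, 0.304] pointing down, gripper open.
Joint ranges: [-2.63, 2.63], [-0.94, 2.18], [0.31, 2.57], [-1.31, 4.45], [0, 2.66], [-2.55, 2.55]. Speed limits (rad/s): [2.57, 2.57, 3.14, 3.14, 3.14, 3.14].

INTERFACE

Orientations are given as a rotation vector (axis times angle).
In Python, from workcell import read_state, read_camera, calibration, finish_job, look_for, cut_out, tip_of, nose_length gives the robot as it stands.
- The arm moves only by the tool step_arm, never from a script. Its argument "targets" is a list of rows, each a list of 3 entries, a list of its own where there are three numbers: the turn, a rotation vector about the tool's x, y, z in rad, then the shift along the tool's x, y, z in mm, then the finger opening in mm, from 0 to 85.4. In form: [[[ax, ay, az], [x, y, z], grip], ...]. A call has 1 to 5 rows; each row shifts and turns the commanded pose from where the row before left it, along the tool's axes as they then stand; what a row does not reach is not made up. A row lasts 1/12 s, in which the tool goes at most 41.7 mm and 7.16 degrees, less where a joint would pass 70% of its speed; a pose out of reach is approached as far as the arm can. A call with a gripper value outside its range is refused whole. The fingers move at their own pace and stop on an object; "grip_force" is the grip in N (left out, the last holds). Time passes only in rows, so rows that do not move let the fingers close. It gives the time, the measured TCP pose, the force, the opening and the grip force at its end, in the units of the state.
- read_state(): the state, without advancing time (a new reading comes with each control period).
- read_camera(name): name is "scene" or "top" or "wrist"; returns the picture (420x560x3 uint8, red, green, blue); there is no depth.
- calibration(name): a dict with "camera_matrix" (3x3 intrinsics, pixels), "R" (3x3) and "t" (3): a world point X has camera coordinates R X + t. Camera axes: x right, y down, z forward; pixel columns grow to the right and rows downward; lengths in m; the calibration is good to about 2 mm. A picture is of the moment at which its call begins: read the wrist's pose just before it. calibration takes no time and is no camera call; for the wrist camera it gives the pose at the moment of the call.
- finish_job(): hands the job in; it is judged then, once.
Trained networks look in the newest picture that a camera, given by its name, has taken for a name from the list of things; names that differ only in an ending like _2 or _b are one class to them, and where a whole thing is asked for, a point or a joint stands for the part that bears it (a point fixed in the world has none). Each returns a list of dicts, best first, with "score" (0 to 1); they miss things now and then, are a little off and sometimes report something else, mostly with a low value. They report only what shows in the picture. A call takes as long as a camera call. They do not tell look-alikes from the thing itself.
- look_for(camera, query): "extent" ([left, top, right, bottom] in pixels, round what is visible of it).
- cut_out(camera, query): "region" (420x560 bool, what is visible of it) and "extent" ([left, top, right, bottom] in pixels, round what is visible of it).
- tip_of(camera, query): "at" ([row, column] in pixels: a listed point, or the origin of a listed thing).
The state is a dict: "time": time; "q": joint angles; "joint_vel": joint speeds; "joint_torque": joint torques, N m; "tool_pos": TCP position; "tcp_rot": TCP orientation; "wrist_force": force on the tool from outside, world axes, zero at the start; "torque": the same for the moment, N m; "width": opening from 0.0 (shut) to 1.0 (fully open); "grip_force": force on a finger pad.
Only numpy, scipy, OpenCV 4.12 (cv2) and the standard library are available. Lean on these libraries where they do the work, as an engineer would, in place of code of your own. Each camera call takes 0.05 s, during which the arm holds its last target. There are 200 camera calls.

TASK

First fold the hinged cover of the V-fixture up until it stands upright, then take the steel barrel off its black rest and lay it lengthwise in the V, centred over both V-blocks. Press it down onto both sloping faces of both blocks so that the sprung cradle sinks to about the middle of its travel, and finish while holding it pressed like that: do not let go or ease off at the end. Leave the black adapter and the small tin near the work where they are.

Things in the scene. Friction and masses are not known exactly. Their poses are not given: they have to be found in the camera images.
- barrel_center (a point): centre of the loose steel barrel: a plain cylinder 30 mm in diameter, 104 mm long, 80 to 170 g, two shallow grooves, a dark bore at each end; both ends are alike. The point's x axis runs along the cylinder. It starts lying level on the rest, its axis 38 mm above the worktop.
- rest: fixed black rest on the worktop (origin under its middle, x along the barrel lying on it): foot plate 100 x 44 x 6 mm with two V-notched supports, 8 mm thick, 40 mm wide and 30 mm high, 42 mm either side of the middle; the 76 mm between them are free for fingers, down to the foot plate.
- barrel: the same barrel (origin at its centre, x along the cylinder)
- seat (a point): point of the sprung cradle where the barrel's centre lies when seated on both flanks; it moves down with the cradle. x is level and runs along the V towards the cover's hinge, y across the V, z up. At rest 68 mm above the worktop.
- fixture: fixed grey base plate of the V-fixture, 205 x 110 x 12 mm (origin on the worktop straight below the seat, axes as the seat's). On it stands the sprung dark steel cradle: a plate with a V-block at each end, 39 mm either side of the seat, each 14 mm thick along x, 52 mm wide, tops 2 mm below the seat, flanks at 45 degrees. Between them 64 mm are free, down to the plate 32 mm below the seat.
- cradle (a joint): sinking of the sprung cradle in m: 0 = up, at rest; 0.012 = down on its stop. Its springs start to yield at about 1.5 N and then need 1.2 N per mm: some 9 N at half travel (0.006), 16 N at the stop. The weight of the barrel alone sinks it less than 0.5 mm.
- cover (a joint): angle of the aluminium cover in rad: 0 = lying level above the V, 1.571 = upright, up to 2.3 leaning back. It starts leaning over the V, at 0.65 to 1.0. Its hinge is stiff (about 0.2 N m of friction): it stays where it is left. A horizontal push of a few newtons against its free edge in the seat's +x direction raises it.
- cover_edge (a point): middle of the cover's free edge, a rolled rim of 8 mm diameter, 88 mm long; the cover is a sheet 4 mm thick, 88 mm wide, its edge 126 mm from the hinge. The hinge's axis is parallel to the seat's y axis, 88 mm from the seat along +x and 96 mm above the worktop.
- adapter_07: bystander: black upright clamp adapter with a stub on its side, about 54 x 47 x 62 mm, behind the fixture (origin under its middle)
- tin_1: bystander: small round lidded tin, 49 mm in diameter, 46 mm high, left of the work (origin under its middle). Farther left and back, round 0.57 m ahead of the base and 0.25 m to its left, a tall fixed clamp stand (162 mm along x, 289 mm along y, 490 mm high) is in the way of the arm: go round in front of it.
Mind the look-alikes: they are no part of the job. Of the things like the barrel, leave any that is pink; of the rest the larger one is meant.

How it is judged:
By the outcome, as a careful person would: the job done as asked, in the order asked, and still so for the second after the job is handed in, while the arm keeps its last pose, push and grip.
It also fails if it takes over 64 s, if anything falls off the work surface, if the arm or the gripper's body presses on something with over 40 N, if the wrist force passes 120 N, or if a joint passes its speed limit or range.

## Working session

There is one attempt and no reset: what is moved stays moved. The work goes in short steps, Python scripts to look and compute and a tool call to move; the robot and the scene stay as the last step left them, time stands still between calls to the robot, and variables do not carry over. Pictures are saved under pics/ and viewed, at most 10 in all, crops included, and the job is handed in when it is done.

Besides the shell and the picture viewer there is one more tool, called by a JSON object that holds its "fn" and its "kwargs", one argument or row to a line. step_arm: Moves the arm, as the interface text tells. Its arguments: {"type":"object","properties":{"targets":{"type":"array","items":{"type":"array"}},"grip_force":{"type":"number"}},"required":["targets"]}

```bash
mkdir -p pics; cat > h.py <<'E'
import numpy as np, cv2
from scipy.spatial.transform import Rotation as Ro
from workcell import *
def snap(c,f=None):
    im=read_camera(c)
    if f: cv2.imwrite('pics/'+f,im[:,:,::-1])
    return im
def ray(c,px):  # px=(col,row)
    k=calibration(c);K=np.array(k['camera_matrix']);R=np.array(k['R']);t=np.array(k['t']).ravel()
    d=R.T@np.linalg.solve(K,[px[0],px[1],1.]);return -R.T@t,d
def onz(c,px,z):
    o,d=ray(c,px);return o+d*(z-o[2])/d[2]
def proj(c,X):
    k=calibration(c);K=np.array(k['camera_matrix']);p=K@(np.array(k['R'])@np.array(X,float)+np.array(k['t']).ravel());return p[:2]/p[2]
def tri(*rays):
    A=0;b=0
    for o,d in rays:
        d=d/np.linalg.norm(d);P=np.eye(3)-np.outer(d,d);A=A+P;b=b+P@o
    return np.linalg.solve(A,b)
E
python3 - <<'E'
from h import *
np.set_printoptions(precision=3,suppress=True)
a=snap('scene','s0.png');b=snap('top','t0.png')
for c in ('scene','top'):
    k=calibration(c);print(c,'cam at',ray(c,(280,210))[0], ray(c,(280,210))[1])
    for q in ['barrel_center','seat','cover_edge','rest','fixture','adapter_07','tin_1']:
        print(q,[(np.round(r['at'][::-1]),round(r['score'],2)) for r in tip_of(c,q)][:4])
    print('bbox barrel',[(np.round(r['extent']),round(r['score'],2)) for r in look_for(c,'barrel')][:4])
print(read_state())
E
```

```text
scene cam at [0.104 0.565 0.944] [ 0.365 -0.608 -0.705]
barrel_center [(array([347., 180.]), 0.59), (array([359., 221.]), 0.52), (array([306., 191.]), 0.48)]
seat [(array([283., 210.]), 0.61), (array([345., 192.]), 0.26)]
cover_edge [(array([288., 181.]), 0.84)]
rest [(array([347., 193.]), 0.54)]
fixture [(array([284., 228.]), 0.8)]
adapter_07 [(array([231., 205.]), 0.78)]
tin_1 [(array([268., 332.]), 0.93)]
bbox barrel [(array([326., 174., 365., 187.]), 0.66), (array([294., 180., 311., 199.]), 0.52), (array([358., 212., 366., 231.]), 0.46)]
top cam at [ 0.386 -0.173  1.186] [ 0.166  0.022 -0.986]
barrel_center [(array([408., 257.]), 0.7), (array([365., 209.]), 0.6), (array([360., 300.]), 0.59)]
seat [(array([308., 220.]), 0.7), (array([406., 256.]), 0.22)]
cover_edge []
rest [(array([403., 260.]), 0.53)]
fixture [(array([304., 222.]), 0.56)]
adapter_07 [(array([171., 285.]), 0.66)]
tin_1 [(array([174., 284.]), 0.92)]
bbox barrel [(array([346., 291., 374., 310.]), 0.79), (array([396., 234., 425., 280.]), 0.58), (array([346., 204., 384., 219.]), 0.54)]
{'time': 0.9, 'q': array([-1.285,  0.264,  1.604,  0.   ,  1.274, -0.037]), 'joint_vel': array([ 0.001,  0.001,  0.   , -0.002,  0.001, -0.002]), 'joint_torque': array([ -0.   , -51.506, -36.773,  -0.   ,   0.001,   0.   ]), 'tool_pos': array([ 0.214, -0.64 ,  0.304]), 'tcp_rot': array([3.101, 0.505, 0.   ]), 'wrist_force': array([-0.287,  0.282,  0.885]), 'torque': array([-0.04 ,  0.008, -0.027]), 'grip_force': 0.0, 'width': 0.9976324382240115}
```

```bash
python3 - <<'E'
import cv2
s=cv2.imread('pics/s0.png');t=cv2.imread('pics/t0.png')
cv2.imwrite('pics/s0c.png',cv2.resize(s[140:290,200:400],None,fx=4,fy=4,interpolation=cv2.INTER_CUBIC))
cv2.imwrite('pics/t0c.png',cv2.resize(t[150:330,240:460],None,fx=3.3,fy=3.3,interpolation=cv2.INTER_CUBIC))
E
```

```text
(no output)
```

View pics/s0c.png

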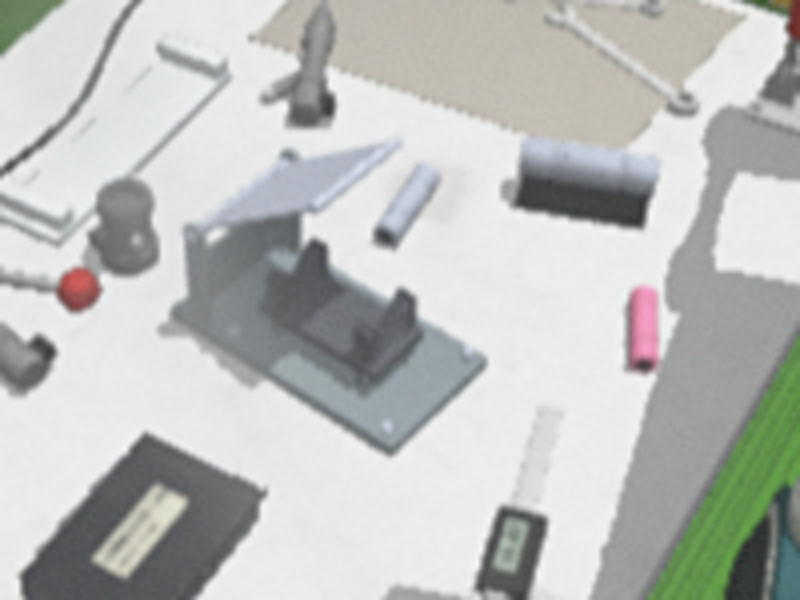

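View pics/t0c.png

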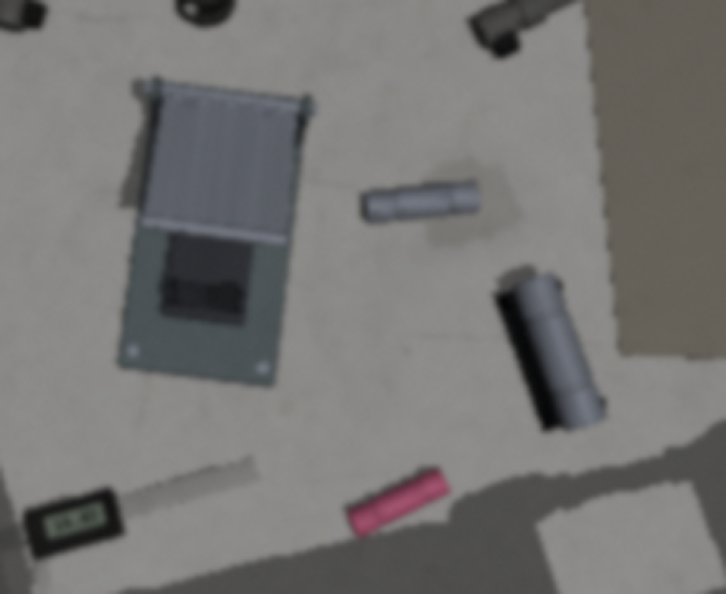

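```bash
cat >> h.py <<'E'
def axis_px(c,near,name='barrel'):
    best=min(cut_out(c,name),key=lambda r:np.hypot((r['extent'][0]+r['extent'][2])/2-near[0],(r['extent'][1]+r['extent'][3])/2-near[1]))
    ys,xs=np.nonzero(best['region']);r=cv2.minAreaRect(np.c_[xs,ys].astype(np.float32))
    p=cv2.boxPoints(r);e=[p[1]-p[0],p[2]-p[1]];i=int(np.linalg.norm(e[1])>np.linalg.norm(e[0]))
    v=e[i]/2;ce=np.array(r[0]);return ce-v,ce+v,r
E
python3 - <<'E'
from h import *
np.set_printoptions(precision=4,suppress=True)
a=snap('scene');b=snap('top')
for c,n in (('top',(410,257)),('scene',(346,181))):
    p,q,r=axis_px(c,n);print(c,p,q,r)
    P,Q=onz(c,p,.038),onz(c,q,.038);print(P,Q,(P+Q)/2,np.linalg.norm(P-Q),np.degrees(np.arctan2(*(Q-P)[1::-1])))
for n,p in (('near-left base',(120,366)),('near-right base',(273,385))):
    print(n,onz('top',(240+p[0]/3.3,150+p[1]/3.3),.012))
for n,p in (('hingeL',(155,82)),('hingeR',(308,102))):
    print(n,onz('top',(240+p[0]/3.3,150+p[1]/3.3),.1))
for n,p,z in (('base front',(390,452),.012),('base right',(486,360),.012),('base back-left',(175,315),.012)):
    print('scene',n,onz('scene',(200+p[0]/4,140+p[1]/4),z))
print('edge L',tri(ray('top',(240+143/3.3,150+222/3.3)),ray('scene',(200+315/4,140+207/4))))
print('edge R',tri(ray('top',(240+285/3.3,150+241/3.3)),ray('scene',(200+400/4,140+142/4))))
print('seat',onz('top',(308,220),.068),onz('scene',(283,210),.068))
t=tip_of('top','tin_1')[0]['at'];s=tip_of('scene','tin_1')[0]['at'];print('tin',onz('top',t[::-1],0),onz('scene',s[::-1],0))
print('adapter',onz('scene',(231,205),0))
E
```

```text
top [401.1781 233.8082] [417.8219 278.1918] ((409.5, 256.0), (47.401668548583984, 14.279019355773926), 69.44395446777344)
[ 0.5184 -0.4179  0.038 ] [ 0.4188 -0.4487  0.038 ] [ 0.4686 -0.4333  0.038 ] 0.10420872506646998 -162.8136474643235
scene [329.4054 177.5676] [364.2703 183.3784] ((346.83782958984375, 180.47296142578125), (35.34578323364258, 9.86393928527832), 9.462323188781738)
[ 0.5179 -0.4143  0.038 ] [ 0.4166 -0.4444  0.038 ] [ 0.4673 -0.4293  0.038 ] 0.10565811221727776 -163.43608978304977
near-left base [ 0.4669 -0.1362  0.012 ]
near-right base [ 0.4511 -0.2411  0.012 ]
hingeL [ 0.6459 -0.1658  0.1   ]
hingeR [ 0.6298 -0.2655  0.1   ]
scene base front [ 0.4643 -0.1248  0.012 ]
scene base right [ 0.4482 -0.2315  0.012 ]
scene base back-left [ 0.6577 -0.1556  0.012 ]
edge L [ 0.5423 -0.157   0.1699]
edge R [ 0.5289 -0.2426  0.1667]
seat [ 0.5508 -0.2093  0.068 ] [ 0.5515 -0.1952  0.068 ]
tin [0.4193 0.1026 0.    ] [0.4203 0.1098 0.    ]
adapter [ 0.7294 -0.1924  0.    ]
```

The target is the large grey barrel on the black rest, at scene px (347,181) and top px (409,256). The pink one and the small grey one are decoys. The cover leans over the V at about 0.65 rad, with its edge near (0.536, -0.200, 0.168). I'll turn and move towards it with the fingers shut.

{"fn": "step_arm", "kwargs": {
  "targets": [
    [[0,0,0.119],[0,0,0],0],
    [[0,0,0.119],[0,0,0],0],
    [[0,0,0.119],[0,0,0],0],
    [[0,0,0.118],[0,0,0],0]
  ]
}}

```text
time: 1.53
tool_pos: [0.2141, -0.6402, 0.3039]
tcp_rot: [3.132, -0.248, 0.0]
wrist_force: [0.1, 0.2, 0.5]
width: 0.454
grip_force: 0.0
```

{"fn": "step_arm", "kwargs": {
  "targets": [
    [[0,0,0],[16,-38,0],0],
    [[0,0,0],[16,-38,0],0],
    [[0,0,0],[16,-38,0],0],
    [[0,0,0],[16,-38,0],0],
    [[0,0,0],[16,-38,0],0]
  ]
}}

```text
time: 1.95
tool_pos: [0.3226, -0.4629, 0.3039]
tcp_rot: [3.132, -0.24, 0.001]
wrist_force: [-0.3, -0.7, 0.3]
width: -0.003
grip_force: 0.0
```

{"fn": "step_arm", "kwargs": {
  "targets": [
    [[0,0,0],[16,-38,0],0],
    [[0,0,0],[16,-38,0],0],
    [[0,0,0],[16,-38,0],0],
    [[0,0,0],[16,-38,0],0],
    [[0,0,0],[16,-38,0],0]
  ]
}}

```text
time: 2.37
tool_pos: [0.4305, -0.287, 0.3042]
tcp_rot: [3.132, -0.239, 0.001]
wrist_force: [0.5, -0.1, -0.3]
width: -0.001
grip_force: 0.0
```

{"fn": "step_arm", "kwargs": {
  "targets": [
    [[0,0,0],[16,-38,0],0],
    [[0,0,0],[10,-38,0],0],
    [[0,0,0],[0,0,0],0]
  ]
}}

```text
time: 2.62
tool_pos: [0.4694, -0.212, 0.3042]
tcp_rot: [-3.13, 0.23, -0.002]
wrist_force: [0.4, 0.1, 0.5]
width: 0.001
grip_force: 0.0
```

```bash
cat >> h.py <<'E'
np.set_printoptions(precision=4,suppress=True)
yaw=-0.152;ex=np.array([np.cos(yaw),np.sin(yaw),0]);ey=np.array([-ex[1],ex[0],0])
hinge=np.array([.6368,-.2153,.096]);seat=hinge-.088*ex-[0,0,.028]
def delta(T,yaw_t=None):
    s=read_state();R=Ro.from_rotvec(s['tcp_rot']);m=R.as_matrix()
    print('t',s['time'],'pos',s['tool_pos'],'xyaw',np.arctan2(m[1,0],m[0,0]),'zaxis',m[:,2],'F',s['wrist_force'],'w',s['width'],'g',s['grip_force'])
    print('tool shift mm',1000*m.T@(np.array(T)-s['tool_pos']),'' if yaw_t is None else ('turn z',np.arctan2(m[1,0],m[0,0])-yaw_t))
E
python3 - <<'E'
from h import *
print(seat,nose_length)
edge=np.array([.5356,-.2002,.168])
delta(edge-.03*ex+[0,0,.04],yaw)
snap('wrist','w1.png')
for q in ['cover_edge','seat']:print(q,[(r['at'][::-1],r['score'],proj('wrist',edge),proj('wrist',seat)) for r in tip_of('wrist',q)])
E
```

```text
[ 0.5498 -0.202   0.068 ] 0.0726
t 2.6167 pos [ 0.4694 -0.212   0.3042] xyaw -0.14640418193838708 zaxis [ 0.0018  0.0031 -1.    ] F [0.4295 0.0581 0.4802] w 0.0008689673233098212 g 0.0
tool shift mm [ 33.683  -21.1403  96.2767] ('turn z', np.float64(0.005595818061612912))
cover_edge [([246.4, 135.9], 0.87, array([239.6525, 131.7612]), array([251.0582, 109.6648]))]
seat []
```

View pics/w1.png

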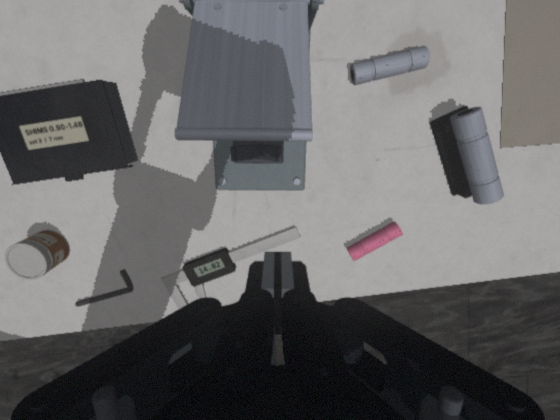

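{"fn": "step_arm", "kwargs": {
  "targets": [
    [[0,0,0.006],[2,-7,32],0],
    [[0,0,0],[2,-7,32],0],
    [[0,0,0],[0,-7,32],0],
    [[0,0,0],[15,0,0],0],
    [[0,0,0],[15,0,0],0]
  ]
}}

```text
time: 3.18
tool_pos: [0.5004, -0.2026, 0.2037]
tcp_rot: [-3.129, 0.252, 0.012]
wrist_force: [1.4, -0.7, 1.6]
width: -0.002
grip_force: 0.0
```

{"fn": "step_arm", "kwargs": {
  "targets": [
    [[0,0,0],[10,0,0],0],
    [[0,0,0],[10,0,-6],0],
    [[0,0,0],[10,0,-8],0],
    [[0,0,0],[10,0,-8],0]
  ]
}}

```text
time: 3.52
tool_pos: [0.5406, -0.2097, 0.2303]
tcp_rot: [-3.131, 0.251, 0.013]
wrist_force: [-9.5, 2.4, 8.7]
width: -0.001
grip_force: 4.5
```

```bash
python3 - <<'E'
from h import *
delta(hinge-.015*ex+[0,0,.166],yaw)
snap('scene','s2.png');snap('top')
for c in('scene','top'):print([(r['at'][::-1],r['score']) for r in tip_of(c,'cover_edge')])
im=cv2.imread('pics/s2.png');cv2.imwrite('pics/s2c.png',cv2.resize(im[130:260,210:400],None,fx=4,fy=4))
E
```

```text
t 3.5167 pos [ 0.5406 -0.2097  0.2303] xyaw -0.16008930708486913 zaxis [-0.0082  0.0016 -1.    ] F [-9.5419  2.3946  8.6569] w -0.0006103733653645518 g 4.4596825540065765
tool shift mm [ 80.6239  -9.7429 -32.3503] ('turn z', np.float64(-0.00808930708486913))
[([265.3, 329.1], 0.67)]
[]
```

View pics/s2c.png

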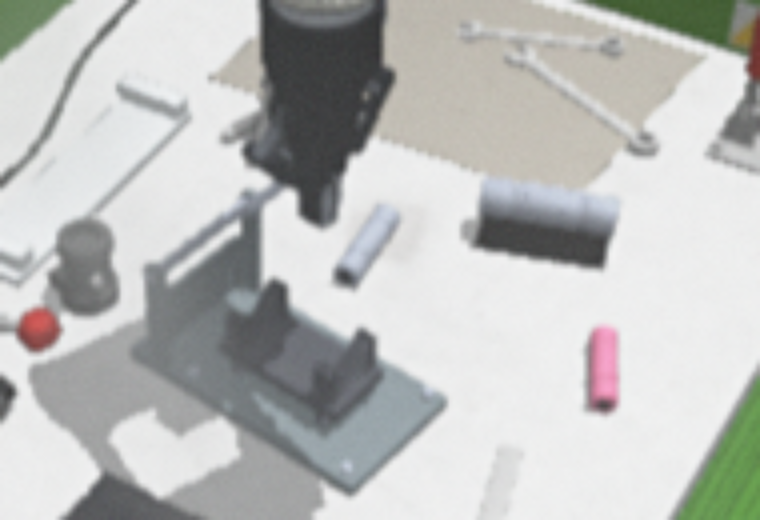

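The cover is now seen edge-on in the scene view, which fits about 0.92 rad. It runs from the hinge bar at crop (150,270)-(280,190) to the fingers. I'll keep pushing in gentle steps.

{"fn": "step_arm", "kwargs": {
  "targets": [
    [[0,0,0],[0,0,0],0],
    [[0,0,0],[8,1,-5],0],
    [[0,0,0],[8,1,-5],0],
    [[0,0,0],[8,1,-5],0]
  ]
}}

```text
time: 4.05
tool_pos: [0.5664, -0.216, 0.2449]
tcp_rot: [-3.131, 0.25, 0.001]
wrist_force: [-1.3, -0.1, -0.5]
width: 0.001
grip_force: 0.0
```

{"fn": "step_arm", "kwargs": {
  "targets": [
    [[0,0,0],[8,1,-4],0],
    [[0,0,0],[8,1,-4],0],
    [[0,0,0],[8,1,-3],0],
    [[0,0,0],[0,0,0],0]
  ]
}}

```text
time: 4.38
tool_pos: [0.592, -0.2227, 0.2567]
tcp_rot: [3.131, -0.248, 0.004]
wrist_force: [-0.4, 0.7, -0.2]
width: 0.001
grip_force: 0.0
```

```bash
python3 - <<'E'
from h import *
delta(hinge-.015*ex+[0,0,.166],yaw)
E
```

```text
t 4.3833 pos [ 0.592  -0.2227  0.2567] xyaw -0.15816713861552686 zaxis [ 0.0027 -0.001  -1.    ] F [-0.415   0.7244 -0.1656] w 0.0011736936097935208 g 0.0
tool shift mm [ 28.0568 -14.3054  -5.1959] ('turn z', np.float64(-0.006167138615526868))
```

```bash
python3 - <<'E'
from h import *
a=snap('scene','s3.png');b=snap('top','t3.png');c=snap('wrist','w3.png')
for k in('scene','top','wrist'):print(k,[(r['at'][::-1],r['score']) for r in tip_of(k,'cover_edge')], 'upright->',proj(k,hinge+[0,0,.126]))
im=np.hstack([cv2.resize(cv2.imread('pics/s3.png')[140:240,220:320],(400,400)),cv2.resize(cv2.imread('pics/t3.png')[150:250,250:350],(400,400))])
cv2.imwrite('pics/c3.png',im)
E
```

```text
scene [([267.8, 158.4], 0.79)] upright-> [259.0136 150.9951]
top [] upright-> [311.9738 163.9899]
wrist [([241.7, 275.7], 0.65)] upright-> [241.2009 205.7892]
```

View pics/c3.png

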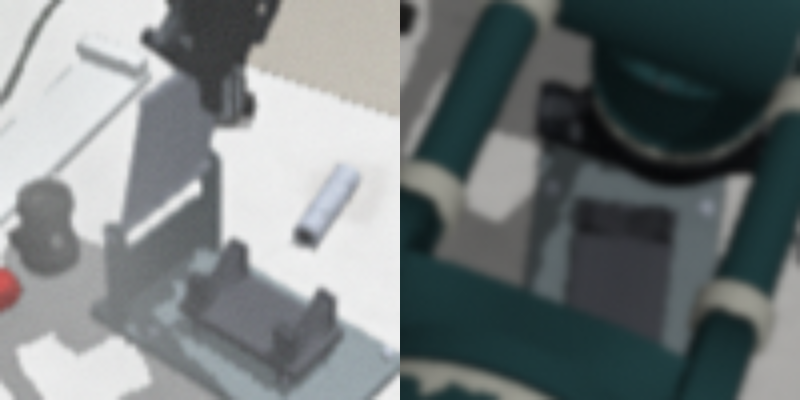

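The cover is following: its underside is visible, standing steeply at crop (165,130). I'll push the rest of the way.

{"fn": "step_arm", "kwargs": {
  "targets": [
    [[0,0,0],[7,0,-3],0],
    [[0,0,0],[7,0,-2],0],
    [[0,0,0],[7,0,0],0],
    [[0,0,0],[5,0,0],0],
    [[0,0,0],[0,0,0],0]
  ]
}}

```text
time: 5.1
tool_pos: [0.6171, -0.2264, 0.2613]
tcp_rot: [3.131, -0.248, 0.003]
wrist_force: [1.3, -0.6, -0.3]
width: -0.002
grip_force: 0.0
```

```bash
python3 - <<'E'
from h import *
delta(hinge-.015*ex+[0,0,.166],yaw)
a=snap('scene','s4.png');c=snap('wrist','w4.png')
for k in('scene','wrist'):
  print(k,[(r['at'][::-1],r['score']) for r in tip_of(k,'cover_edge')])
  for th in (1.3,1.45,1.571,1.7):
    e=hinge-.126*np.cos(th)*ex+[0,0,.126*np.sin(th)]
    print(th,[proj(k,e+.044*s*ey) for s in(1,0,-1)])
im=np.hstack([cv2.resize(cv2.imread('pics/s4.png')[140:215,230:305],(400,400)),cv2.resize(cv2.imread('pics/w4.png')[130:330,140:340],(400,400))])
cv2.imwrite('pics/c4.png',im)
E
```

```text
t 5.1 pos [ 0.6171 -0.2264  0.2613] xyaw -0.1579378758447983 zaxis [ 0.0017 -0.0006 -1.    ] F [ 1.3425 -0.5562 -0.31  ] w -0.0019475239840732559 g 0.0
tool shift mm [  2.7036 -13.9323  -0.7207] ('turn z', np.float64(-0.005937875844798296))
scene [([257.1, 153.5], 0.7)]
1.3 [array([257.4513, 166.017 ]), array([268.9188, 157.6087]), array([279.93 , 149.535])]
1.45 [array([251.9175, 161.8837]), array([263.4395, 153.6009]), array([274.5054, 145.646 ])]
1.571 [array([247.456 , 159.1755]), array([259.0062, 150.9912]), array([270.1014, 143.1294])]
1.7 [array([242.7993, 156.9525]), array([254.3631, 148.8688]), array([265.4744, 141.1014])]
wrist [([241.0, 272.7], 0.76)]
1.3 [array([150.7218, 327.506 ]), array([248.6557, 327.1185]), array([346.7334, 326.7304])]
1.45 [array([141.411 , 296.6317]), array([246.3633, 296.1922]), array([351.4808, 295.7519])]
1.571 [array([135.0796, 265.1933]), array([244.7654, 264.708 ]), array([354.6318, 264.2219])]
1.7 [array([130.1264, 226.4863]), array([243.4629, 225.9519]), array([356.9921, 225.4167])]
```

View pics/c4.png

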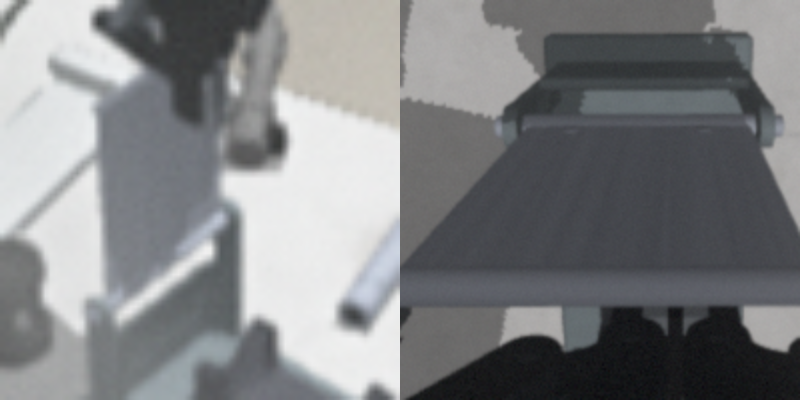

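The rim is at wrist row about 273, against 265 for upright, and scene corner (248,161) gives about 1.52–1.55 rad. I'll push 3 mm more, then retreat.

{"fn": "step_arm", "kwargs": {
  "targets": [
    [[0,0,0],[3,0,0],0],
    [[0,0,0],[1,0,0],0],
    [[0,0,0],[0,0,0],0]
  ]
}}

```text
time: 5.55
tool_pos: [0.6195, -0.2267, 0.2608]
tcp_rot: [-3.132, 0.248, 0.001]
wrist_force: [-1.3, 0.0, -0.1]
width: 0.002
grip_force: 0.4
```

```bash
python3 - <<'E'
from h import *
delta([.4682,-.4315,.30],.295)
c=snap('wrist');im=snap('scene','s5.png')
cv2.imwrite('pics/w5.png',c[:,:,::-1])
k='wrist'
print([(r['at'][::-1],r['score']) for r in tip_of(k,'cover_edge')],'hinge',proj(k,hinge))
for th in (1.45,1.571,1.7): print(th,proj(k,hinge-.126*np.cos(th)*ex+[0,0,.126*np.sin(th)]))
g=cv2.cvtColor(c,cv2.COLOR_RGB2GRAY);print(g[180:300:2,200].tolist())
E
```

```text
t 5.55 pos [ 0.6195 -0.2267  0.2608] xyaw -0.15819194749075394 zaxis [-0.0005  0.0001 -1.    ] F [-1.2506  0.0147 -0.0516] w 0.0023690758050955887 g 0.4160668607801199
tool shift mm [-117.1413  226.0617  -39.1618] ('turn z', np.float64(-0.4531919474907539))
[] hinge [261.0947 193.0401]
1.45 [246.6538 303.8617]
1.571 [245.0803 273.0295]
1.7 [243.7968 234.9359]
[108, 54, 55, 53, 54, 54, 59, 63, 67, 62, 67, 70, 72, 70, 73, 73, 74, 71, 71, 70, 72, 70, 73, 70, 71, 70, 69, 73, 72, 71, 72, 70, 70, 72, 71, 73, 69, 70, 71, 70, 72, 73, 70, 72, 82, 88, 93, 94, 99, 96, 94, 90, 92, 155, 171, 173, 169, 173, 168, 89]
```

{"fn": "step_arm", "kwargs": {
  "targets": [
    [[0,0,0],[-20,0,0],0],
    [[0,0,0],[-35,0,0],0],
    [[0,0,0],[-20,20,-20],30],
    [[0,0,0],[-15,35,-10],85],
    [[0,0,0],[-10,35,0],85]
  ]
}}

```text
time: 6.12
tool_pos: [0.5064, -0.3001, 0.2941]
tcp_rot: [3.13, -0.244, 0.007]
wrist_force: [0.7, -1.2, 0.8]
width: 0.419
grip_force: 0.0
```

{"fn": "step_arm", "kwargs": {
  "targets": [
    [[0,0,0],[-10,36,0],85],
    [[0,0,0],[-7,34,0],85],
    [[0,0,0],[0,33,0],85],
    [[0,0,0],[0,33,0],85],
    [[0,0,-0.12],[0,0,0],85]
  ]
}}

```text
time: 6.53
tool_pos: [0.467, -0.4371, 0.2913]
tcp_rot: [3.137, -0.065, 0.001]
wrist_force: [0.4, 0.3, -0.3]
width: 0.992
grip_force: 0.0
```

{"fn": "step_arm", "kwargs": {
  "targets": [
    [[0,0,-0.12],[0,0,0],85],
    [[0,0,-0.12],[0,0,0],85],
    [[0,0,-0.093],[0,0,0],85],
    [[0,0,0],[0,0,0],85]
  ]
}}

```text
time: 6.87
tool_pos: [0.4684, -0.4318, 0.291]
tcp_rot: [3.107, 0.464, 0.001]
wrist_force: [0.1, -0.4, -1.1]
width: 0.995
grip_force: 0.0
```

```bash
python3 - <<'E'
from h import *
delta([.4682,-.4315,.24],.295)
c=snap('wrist','w6.png');B=[.4682,-.4315,.038]
print(proj('wrist',B))
p,q,r=axis_px('wrist',proj('wrist',B));print(p,q,r)
P,Q=onz('wrist',p,.038),onz('wrist',q,.038);M=(P+Q)/2;y=np.arctan2(*(P-Q)[1::-1]);print(M,np.linalg.norm(P-Q),y)
for k in look_for('wrist','rest'):print(k)
E
```

```text
t 6.8667 pos [ 0.4684 -0.4318  0.291 ] xyaw 0.2966271770639462 zaxis [ 0.0005 -0.0004 -1.    ] F [ 0.0551 -0.3667 -1.0984] w 0.9948265826656233 g 0.0
tool shift mm [-0.1279 -0.3729 50.9592] ('turn z', np.float64(0.0016271770639462169))
[277.8816 186.611 ]
[278.5 138. ] [278.5 236. ] ((278.5, 187.0), (98.0, 27.0), 90.0)
[ 0.4653 -0.433   0.038 ] 0.11022551360719182 0.2940737934205238
{'extent': [258.8, 139.2, 299.7, 223.6], 'score': 0.94}
```

View pics/w6.png

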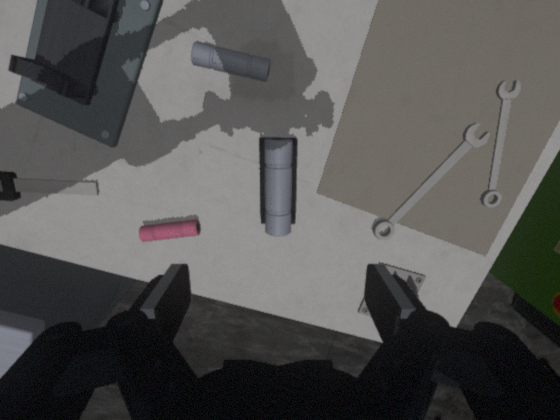

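The barrel is centred under the tool at col 278, rows 138–236, and aligned. I'll descend and grasp.

{"fn": "step_arm", "kwargs": {
  "targets": [
    [[0,0,0],[-1.5,0,40],85],
    [[0,0,0],[0,0,40],85],
    [[0,0,0],[0,0,40],85],
    [[0,0,0],[0,0,35],85],
    [[0,0,0],[0,0,25],85]
  ]
}}

```text
time: 7.43
tool_pos: [0.4656, -0.4303, 0.1071]
tcp_rot: [-3.105, -0.458, 0.004]
wrist_force: [-0.2, 0.5, -0.1]
width: 0.996
grip_force: 0.0
```

{"fn": "step_arm", "kwargs": {
  "targets": [
    [[0,0,0],[0,0,15],85],
    [[0,0,0],[0,0,6],85],
    [[0,0,0],[0,0,0],60],
    [[0,0,0],[0,0,0],40]
  ]
}}

```text
time: 7.77
tool_pos: [0.4675, -0.4322, 0.0906]
tcp_rot: [3.107, 0.46, 0.001]
wrist_force: [-0.7, -0.1, -0.1]
width: 0.741
grip_force: 0.0
```

{"fn": "step_arm", "kwargs": {
  "grip_force": 80,
  "targets": [
    [[0,0,0],[0,0,0],25],
    [[0,0,0],[0,0,0],20],
    [[0,0,0],[0,0,0],20],
    [[0,0,0],[0,0,0],20]
  ]
}}

```text
time: 8.1
tool_pos: [0.4679, -0.4326, 0.0922]
tcp_rot: [3.105, 0.461, 0.003]
wrist_force: [-0.5, 2.0, 5.3]
width: 0.327
grip_force: 78.4
```

```bash
python3 -c "
from h import *
import workcell
delta([.4682,-.4315,.24],.295);print(workcell.nose_length)"
```

```text
t 8.1 pos [ 0.4679 -0.4326  0.0922] xyaw 0.29452066909335917 zaxis [ 0.0023 -0.0019 -1.    ] F [-0.501   2.0358  5.2622] w 0.3266115760572816 g 78.3502185344696
tool shift mm [   0.8674   -0.6235 -147.7728] ('turn z', np.float64(-0.000479330906640818))
0.0726
```

{"fn": "step_arm", "kwargs": {
  "targets": [
    [[0,0,0],[0,0,-10],20],
    [[0,0,0],[0,0,-30],20],
    [[0,0,0],[0,0,-40],20],
    [[0,0,0],[0,0,-40],20],
    [[0,0,0],[0,0,-30],20]
  ]
}}

```text
time: 8.52
tool_pos: [0.4674, -0.4324, 0.2444]
tcp_rot: [3.104, 0.461, 0.004]
wrist_force: [0.7, -1.2, -1.6]
width: 0.321
grip_force: 79.0
```

{"fn": "step_arm", "kwargs": {
  "targets": [
    [[0,0,0.09],[0,0,0],20],
    [[0,0,0.09],[0,0,0],20],
    [[0,0,0.09],[0,0,0],20],
    [[0,0,0.09],[0,0,0],20],
    [[0,0,0.086],[0,0,0],20]
  ]
}}

```text
time: 8.93
tool_pos: [0.4668, -0.4318, 0.241]
tcp_rot: [3.131, -0.244, 0.001]
wrist_force: [-0.7, 0.0, -0.9]
width: 0.324
grip_force: 79.0
```

{"fn": "step_arm", "kwargs": {
  "targets": [
    [[0,0,0],[8,-30,0],20],
    [[0,0,0],[8,-35,0],20],
    [[0,0,0],[8,-35,0],20],
    [[0,0,0],[8,-35,0],20],
    [[0,0,0],[7,-35,0],20]
  ]
}}

```text
time: 9.35
tool_pos: [0.5314, -0.2683, 0.2409]
tcp_rot: [3.132, -0.238, 0.002]
wrist_force: [0.3, 0.8, -2.0]
width: 0.326
grip_force: 79.1
```

{"fn": "step_arm", "kwargs": {
  "targets": [
    [[0,0,0],[7,-35,0],20],
    [[0,0,0],[0,-25,0],20],
    [[0,0,0],[0,-10,0],20],
    [[0,0,0],[0,0,0],20]
  ]
}}

```text
time: 9.68
tool_pos: [0.5488, -0.1994, 0.2406]
tcp_rot: [-3.133, 0.232, -0.001]
wrist_force: [-0.4, 0.2, -1.2]
width: 0.325
grip_force: 79.2
```

```bash
python3 - <<'E'
from h import *
delta(seat+[0,0,.054],yaw)
c=snap('wrist','w7.png');s=snap('scene','s7.png');t=snap('top')
for k in('scene','wrist','top'):
  print(k,'seat',[(r['at'][::-1],round(r['score'],2)) for r in tip_of(k,'seat')],proj(k,seat),'barrel',[(r['at'][::-1],round(r['score'],2)) for r in tip_of(k,'barrel_center')],proj(k,read_state()['tool_pos']-[0,0,.054]))
im=np.hstack([cv2.resize(cv2.imread('pics/s7.png')[140:240,230:330],(400,400)),cv2.resize(cv2.imread('pics/w7.png')[80:320,140:380],(400,400))])
cv2.imwrite('pics/c7.png',im)
E
```

```text
t 9.6833 pos [ 0.5488 -0.1994  0.2406] xyaw -0.1480838615001363 zaxis [ 0.0005  0.0002 -1.    ] F [-0.3633  0.2411 -1.2383] w 0.32457687886386183 g 79.2265248298645
tool shift mm [  1.3419   2.4769 118.6183] ('turn z', np.float64(0.003916138499863692))
scene seat [([286.0, 208.8], 0.6)] [284.8003 208.7437] barrel [([284.5, 175.0], 0.65), ([302.7, 188.7], 0.5), ([354.1, 219.2], 0.47)] [285.9471 175.8057]
wrist seat [] [276.9264 207.087 ] barrel [([277.3, 287.3], 0.84), ([404.3, 321.9], 0.74), ([427.5, 144.0], 0.67), ([286.7, 68.1], 0.61)] [279.3146 285.7408]
top seat [([304.7, 218.6], 0.96)] [304.6956 220.5147] barrel [([367.6, 210.5], 0.87), ([303.7, 212.4], 0.78), ([357.8, 300.7], 0.66)] [306.2999 212.5317]
```

View pics/c7.png

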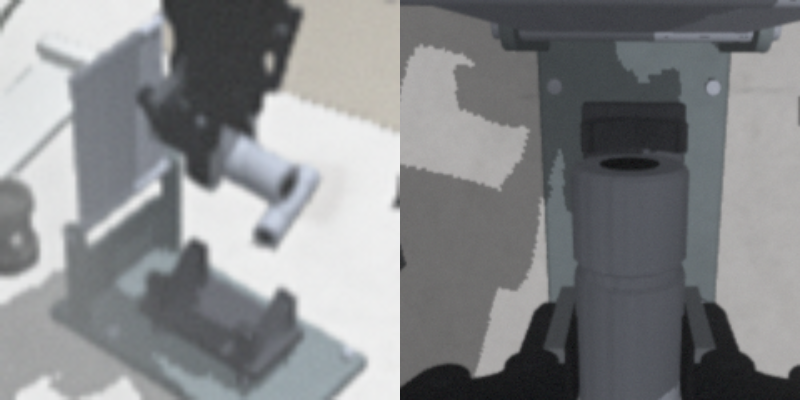

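```bash
python3 - <<'E'
from h import *
for z in(.066,.036,.012):
  for u in (.046,.032):
    print(z,u,[proj('wrist',seat+u*ex+.026*s*ey+[0,0,z-.068]) for s in(1,0,-1)])
print('bolt/plate',[proj('wrist',seat+.07*ex+.055*s*ey+[0,0,-.056]) for s in(1,0,-1)])
c=cv2.imread('pics/w7.png');cv2.imwrite('pics/w7c.png',cv2.convertScaleAbs(cv2.resize(c[120:190,220:340],(800,466),interpolation=cv2.INTER_CUBIC),alpha=2.5))
for u in(.052,):print('barrel end',proj('wrist',read_state()['tool_pos']+u*ex-[0,0,.054]))
E
```

```text
0.066 0.046 [array([244.8794, 151.1847]), array([277.5517, 151.1919]), array([310.228 , 151.1992])]
0.066 0.032 [array([245.4374, 168.6384]), array([277.5441, 168.6466]), array([309.6546, 168.6548])]
0.036 0.046 [array([248.3225, 146.9416]), array([277.5416, 146.9478]), array([306.764 , 146.9541])]
0.036 0.032 [array([248.769 , 162.6451]), array([277.535 , 162.6521]), array([306.304 , 162.6591])]
0.012 0.046 [array([250.5938, 144.1425]), array([277.535 , 144.1482]), array([304.4789, 144.1538])]
0.012 0.032 [array([250.9735, 158.6794]), array([277.529 , 158.6856]), array([304.0871, 158.6919])]
bolt/plate [array([219.1027, 118.2097]), array([277.5458, 118.2191]), array([336.0016, 118.2284])]
barrel end [279.5582 176.2626]
```

View pics/w7c.png

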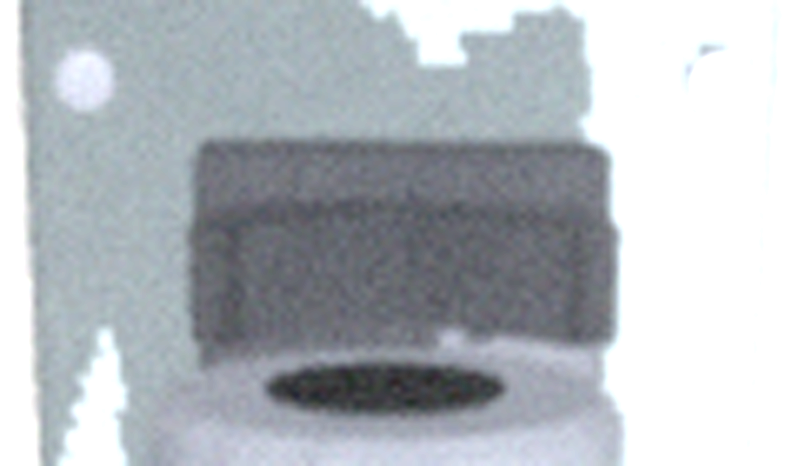

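{"fn": "step_arm", "kwargs": {
  "targets": [
    [[0,0,0.004],[1.3,2,30],20],
    [[0,0,0],[0,0,35],20],
    [[0,0,0],[0,0,25],20],
    [[0,0,0],[0,0,11],20],
    [[0,0,0],[0,0,0],20]
  ]
}}

```text
time: 10.55
tool_pos: [0.5471, -0.2032, 0.1352]
tcp_rot: [-3.13, 0.244, 0.011]
wrist_force: [-0.5, 0.4, -2.0]
width: 0.328
grip_force: 79.2
```

```bash
python3 - <<'E'
from h import *
delta(seat+[0,0,.054],yaw)
p=read_state()['tool_pos'];m=Ro.from_rotvec(read_state()['tcp_rot']).as_matrix()
o,d=ray('wrist',(280,210));print('cam in tool',m.T@(o-p),m.T@d)
c=snap('wrist','w8.png')
print('tool axis col at barrel end/block top',proj('wrist',p+m@[.052,0,.054]),proj('wrist',p+m@[.046,0,p[2]-.066]))
for u in(.046,.032):print('block',[proj('wrist',seat+u*ex+.026*s*ey-[0,0,.002]) for s in(1,0,-1)])
cv2.imwrite('pics/w8c.png',cv2.convertScaleAbs(cv2.resize(c[100:220,200:360,::-1],(800,600),interpolation=cv2.INTER_CUBIC),alpha=2.5))
E
```

```text
t 10.55 pos [ 0.5471 -0.2032  0.1352] xyaw -0.15584113684605583 zaxis [-0.0067  0.0028 -1.    ] F [-0.4755  0.4393 -1.999 ] w 0.32847502252510763 g 79.18681025505066
tool shift mm [ 2.6167 -1.5636 13.1822] ('turn z', np.float64(-0.0038411368460558315))
cam in tool [ 0.0778 -0.001  -0.0703] [-0.3101  0.0086  0.9507]
tool axis col at barrel end/block top [278.8878 179.1745] [278.6851 184.8256]
block [array([220.52  , 178.9274]), array([275.2408, 178.7938]), array([330.007, 178.66 ])]
block [array([222.242 , 207.0004]), array([275.3797, 206.8819]), array([328.5603, 206.7634])]
```

View pics/w8c.png

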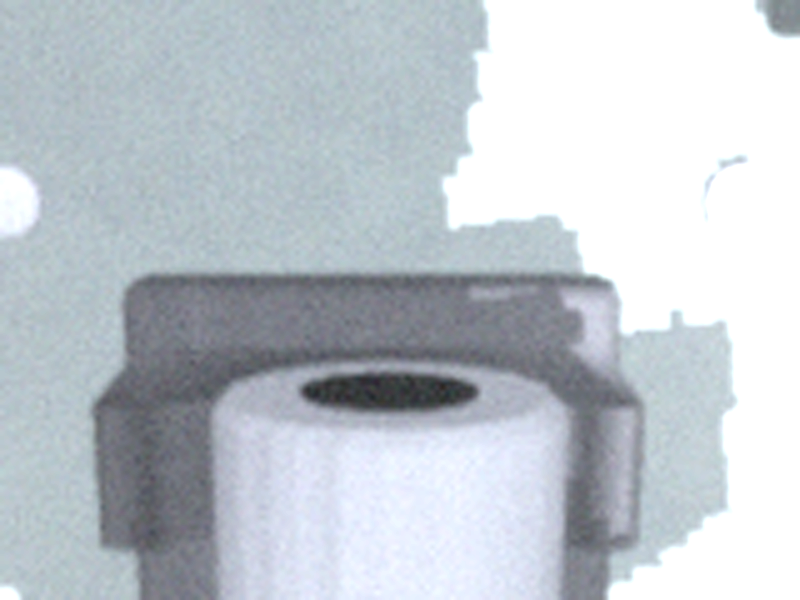

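The barrel's end centre is at crop col 391 and the V-block centre at col 367, so the barrel sits about 2.2 mm to the right. I'll correct that, then go down.

{"fn": "step_arm", "kwargs": {
  "targets": [
    [[0,0,0],[1.7,-2,0],20],
    [[0,0,0],[0,0,0],20],
    [[0,0,0],[0,0,0],20]
  ]
}}

```text
time: 10.85
tool_pos: [0.5532, -0.2026, 0.1413]
tcp_rot: [3.131, -0.243, 0.006]
wrist_force: [0.9, 0.1, -0.8]
width: 0.323
grip_force: 79.2
```

```bash
python3 - <<'E'
from h import *
delta(seat+[0,0,.054],yaw)
c=snap('wrist')
g=cv2.cvtColor(c,cv2.COLOR_RGB2GRAY);print(g[190,210:340].tolist());print('col278 rows160-200',g[150:200,278].tolist(),g[150:215,225].tolist())
delta(seat+[0,0,.054],yaw)
E
```

```text
t 10.85 pos [ 0.5532 -0.2026  0.1413] xyaw -0.1550149888969413 zaxis [ 0.004  -0.0016 -1.    ] F [ 0.8564  0.0664 -0.7991] w 0.32258955584517984 g 79.186931848526
tool shift mm [-3.5428 -0.0869 19.2575] ('turn z', np.float64(-0.0030149888969412952))
[82, 79, 79, 77, 79, 80, 80, 78, 80, 80, 79, 79, 78, 78, 71, 48, 42, 43, 40, 39, 39, 45, 43, 39, 40, 41, 42, 44, 37, 39, 40, 43, 56, 70, 76, 77, 80, 79, 85, 86, 86, 84, 86, 83, 86, 87, 90, 91, 92, 92, 95, 93, 93, 93, 92, 91, 92, 94, 95, 99, 97, 95, 98, 95, 96, 93, 94, 97, 97, 98, 99, 97, 96, 97, 96, 96, 99, 96, 97, 100, 98, 99, 100, 100, 99, 99, 97, 97, 95, 98, 95, 94, 93, 94, 93, 92, 95, 93, 93, 88, 87, 83, 75, 59, 46, 46, 45, 46, 45, 50, 45, 48, 46, 45, 45, 50, 57, 62, 75, 83, 86, 84, 81, 82, 82, 82, 87, 84, 85, 84]
col278 rows160-200 [80, 82, 80, 79, 81, 79, 78, 80, 80, 79, 79, 79, 78, 76, 75, 61, 43, 43, 52, 50, 51, 53, 64, 65, 47, 31, 26, 19, 30, 28, 25, 30, 51, 71, 72, 77, 86, 91, 93, 93, 97, 95, 99, 97, 100, 98, 97, 101, 100, 99] [75, 79, 77, 78, 78, 77, 79, 81, 78, 81, 80, 77, 83, 80, 80, 78, 78, 78, 78, 80, 79, 79, 79, 80, 79, 80, 79, 81, 81, 76, 80, 80, 77, 77, 80, 79, 78, 75, 73, 66, 48, 47, 46, 47, 45, 48, 50, 49, 47, 48, 47, 50, 49, 51, 53, 59, 54, 55, 56, 59, 62, 63, 63, 67, 68]
t 10.9 pos [ 0.5529 -0.2025  0.141 ] xyaw -0.15494209468534043 zaxis [ 0.0034 -0.0014 -1.    ] F [ 0.0356  0.4715 -1.3649] w 0.32554453379792414 g 79.18726444244385
tool shift mm [-3.2138 -0.0275 18.9559] ('turn z', np.float64(-0.0029420946853404295))
```

{"fn": "step_arm", "kwargs": {
  "targets": [
    [[0,0,0],[0,-0.5,0],20],
    [[0,0,0],[0,0,0],20],
    [[0,0,0],[0,0,0],20],
    [[0,0,0],[0,0,0],20],
    [[0,0,0],[0,0,0],20]
  ]
}}

```text
time: 11.32
tool_pos: [0.5516, -0.2015, 0.1389]
tcp_rot: [-3.132, 0.243, 0.0]
wrist_force: [-0.3, -0.6, -2.1]
width: 0.323
grip_force: 79.2
```

```bash
python3 - <<'E'
from h import *
delta(seat+[0,0,.054],yaw)
c=snap('wrist')
g=cv2.cvtColor(c,cv2.COLOR_RGB2GRAY)
p=read_state()['tool_pos'];m=Ro.from_rotvec(read_state()['tcp_rot']).as_matrix()
print('pred: barrel end',proj('wrist',p+m@[.052,0,.054]),'block back edge',[proj('wrist',seat+.046*ex+.026*s*ey-[0,0,.002]) for s in(1,0,-1)])
for r in(188,192,196):print(r,g[r,215:345].tolist())
print('rows150+',g[150:200,278].tolist(),g[150:215,232].tolist())
cv2.imwrite('pics/w9c.png',cv2.convertScaleAbs(cv2.resize(c[100:220,200:360,::-1],(800,600),interpolation=cv2.INTER_CUBIC),alpha=2.5))
E
```

```text
t 11.3167 pos [ 0.5516 -0.2015  0.1389] xyaw -0.1551518261508062 zaxis [-0.  0. -1.] F [-0.3238 -0.579  -2.1295] w 0.322638839461511 g 79.18694615364075
tool shift mm [-1.672   0.7505 16.9008] ('turn z', np.float64(-0.0031518261508061973))
pred: barrel end [279.6964 176.238 ] block back edge [array([226.6924, 183.993 ]), array([280.5936, 183.8782]), array([334.5221, 183.7633])]
188 [78, 77, 77, 83, 79, 80, 82, 78, 78, 70, 56, 44, 39, 39, 45, 40, 44, 43, 44, 41, 37, 40, 39, 41, 42, 44, 46, 58, 70, 71, 76, 77, 80, 83, 82, 85, 83, 83, 83, 86, 87, 91, 92, 89, 90, 93, 95, 91, 92, 91, 88, 89, 88, 89, 90, 90, 93, 93, 93, 91, 92, 95, 91, 93, 94, 94, 93, 93, 92, 92, 91, 92, 91, 95, 96, 93, 96, 93, 97, 92, 93, 95, 93, 94, 93, 92, 92, 92, 93, 93, 90, 92, 93, 89, 86, 83, 83, 78, 69, 57, 57, 51, 54, 52, 45, 49, 44, 43, 47, 47, 47, 49, 55, 58, 59, 61, 70, 81, 84, 83, 84, 81, 84, 84, 85, 85, 84, 98, 123, 123]
192 [80, 81, 80, 82, 80, 84, 78, 81, 79, 73, 53, 47, 47, 49, 46, 47, 46, 43, 42, 40, 40, 44, 43, 46, 47, 52, 49, 59, 72, 71, 78, 78, 79, 81, 84, 85, 84, 89, 85, 86, 90, 90, 90, 89, 93, 94, 93,
[... 637 characters left out ...]
9, 98, 101, 100, 98, 98, 98, 97, 98, 97, 96, 97, 92, 93, 96, 93, 92, 92, 92, 93, 86, 85, 85, 79, 78, 64, 65, 60, 64, 59, 55, 50, 47, 46, 52, 56, 60, 64, 72, 76, 78, 67, 64, 72, 81, 84, 81, 85, 84, 86, 84, 85, 84, 83, 87, 99, 123]
rows150+ [79, 80, 81, 80, 81, 81, 77, 76, 77, 77, 79, 72, 60, 43, 45, 49, 49, 52, 50, 50, 53, 52, 64, 67, 49, 30, 24, 16, 24, 24, 21, 28, 50, 70, 74, 77, 87, 88, 93, 96, 98, 96, 96, 96, 98, 99, 98, 97, 97, 99] [77, 78, 77, 79, 77, 79, 78, 80, 79, 80, 76, 79, 68, 53, 45, 48, 49, 50, 52, 47, 50, 50, 49, 47, 52, 45, 47, 48, 49, 50, 47, 45, 47, 44, 41, 41, 39, 46, 43, 45, 44, 43, 43, 43, 43, 42, 46, 48, 46, 45, 47, 45, 45, 42, 44, 46, 42, 43, 46, 45, 43, 48, 44, 46, 44]
```

```bash
python3 - <<'E'
from h import *
c=cv2.imread('pics/w9c.png')
c=snap('wrist');g=cv2.GaussianBlur(cv2.cvtColor(c,cv2.COLOR_RGB2GRAY),(3,3),0)
for r in range(158,216,2):
    row=g[r,205:245].astype(int);d=np.diff(row);row2=g[r,315:345].astype(int);d2=np.diff(row2);print(r,205.5+d.argmin(),d.min(),315.5+d2.argmax(),d2.max())
p=read_state()['tool_pos'];m=Ro.from_rotvec(read_state()['tcp_rot']).as_matrix()
delta(seat+[0,0,.054],yaw)
for k in ('wrist','scene','top'):
  if k!='wrist': snap(k)
  print(k,'pred',proj(k,p+m@[0,0,.054]),'seat',proj(k,seat),[(r['at'][::-1],round(r['score'],2)) for r in tip_of(k,'barrel_center')+tip_of(k,'seat')])
print('pred: barrel end',proj('wrist',p+m@[.052,0,.054]),'block back edge',proj('wrist',seat+.046*ex+.026*ey-[0,0,.002]),'front',proj('wrist',seat+.032*ex+.026*ey-[0,0,.002]))
E
```

```text
158 208.5 -1 318.5 15
160 222.5 -2 318.5 14
162 231.5 -5 323.5 11
164 230.5 -11 324.5 10
166 229.5 -10 343.5 15
168 229.5 -12 343.5 15
170 229.5 -12 343.5 14
172 229.5 -13 343.5 13
174 229.5 -11 343.5 14
176 229.5 -12 343.5 14
178 229.5 -12 343.5 11
180 229.5 -11 341.5 13
182 228.5 -11 342.5 17
184 227.5 -12 342.5 16
186 225.5 -11 342.5 16
188 224.5 -14 342.5 16
190 224.5 -13 342.5 15
192 224.5 -13 343.5 15
194 224.5 -12 343.5 17
196 224.5 -12 343.5 16
198 224.5 -13 343.5 16
200 225.5 -13 330.5 9
202 225.5 -13 341.5 12
204 225.5 -13 335.5 13
206 225.5 -13 334.5 12
208 225.5 -12 330.5 20
210 225.5 -12 329.5 22
212 225.5 -13 329.5 24
214 225.5 -11 329.5 23
t 11.4167 pos [ 0.5515 -0.2015  0.1388] xyaw -0.15519056912963605 zaxis [-0.0002  0.     -1.    ] F [-0.2589  0.2214 -0.8665] w 0.32850647049530657 g 79.18693542480469
tool shift mm [-1.6313  0.7011 16.8122] ('turn z', np.float64(-0.003190569129636056))
wrist pred [279.3927 285.774 ] seat [280.5364 270.8538] [([276.3, 286.1], 0.93), ([495.8, 161.0], 0.57)]
scene pred [284.2298 204.1978] seat [284.8003 208.7437] [([358.3, 218.3], 0.69), ([304.4, 188.7], 0.61), ([285.2, 207.3], 0.57), ([281.7, 208.7], 0.83), ([259.2, 151.6], 0.55)]
top pred [304.6345 218.6024] seat [304.6956 220.5147] [([361.0, 301.3], 0.84), ([369.1, 209.7], 0.83), ([300.0, 215.7], 0.55), ([303.0, 220.6], 0.6), ([305.3, 220.6], 0.35)]
pred: barrel end [279.7283 176.4566] block back edge [226.666  184.1421] front [228.1605 211.6788]
```

{"fn": "step_arm", "kwargs": {
  "targets": [
    [[0,0,0],[-2.7,-0.3,2],20],
    [[0,0,0],[0,0,4],20],
    [[0,0,0],[0,0,4],20],
    [[0,0,0],[0,0,3],20],
    [[0,0,0],[0,0,0],20]
  ]
}}

```text
time: 12.23
tool_pos: [0.5483, -0.2005, 0.1247]
tcp_rot: [-3.131, 0.244, 0.003]
wrist_force: [0.2, -0.4, -1.9]
width: 0.327
grip_force: 79.2
```

{"fn": "step_arm", "kwargs": {
  "targets": [
    [[0,0,0],[0,0,1],20],
    [[0,0,0],[0,0,1],20],
    [[0,0,0],[0,0,1],20],
    [[0,0,0],[0,0,0],20],
    [[0,0,0],[0,0,0],20]
  ]
}}

```text
time: 12.65
tool_pos: [0.5491, -0.2009, 0.123]
tcp_rot: [3.132, -0.244, 0.0]
wrist_force: [0.5, 0.4, -1.2]
width: 0.32
grip_force: 79.2
```

```bash
python3 - <<'E'
from h import *
delta(seat+[0,0,.054],yaw);print(read_state()['torque'])
c=snap('wrist');delta(seat+[0,0,.054]);print(read_state()['torque'])
g=cv2.cvtColor(c,cv2.COLOR_RGB2GRAY)
for r in(192,198):print(r,g[r,205:350].tolist())
E
```

```text
t 12.65 pos [ 0.5491 -0.2009  0.123 ] xyaw -0.15520187278125336 zaxis [ 0.0003 -0.0002 -1.    ] F [ 0.4753  0.4488 -1.1666] w 0.32044803531887506 g 79.18973207473755
tool shift mm [0.8267 0.9453 1.0261] ('turn z', np.float64(-0.003201872781253362))
[-0.0855  0.0127 -0.0379]
t 12.7 pos [ 0.5491 -0.2009  0.123 ] xyaw -0.1551331444782342 zaxis [ 0.0002 -0.0001 -1.    ] F [-0.1459  0.0368 -1.799 ] w 0.32340879913169135 g 79.18968915939331
tool shift mm [0.8636 1.0038 1.001 ] 
[-0.032  -0.0166 -0.0321]
192 [78, 79, 83, 76, 80, 79, 81, 80, 80, 82, 81, 79, 80, 73, 58, 45, 44, 45, 47, 42, 39, 41, 41, 38, 41, 40, 42, 41, 43, 44, 44, 51, 47, 45, 47, 46, 50, 61, 71, 74, 76, 80, 81, 87, 87, 84, 85, 86, 85, 88, 92, 91, 91, 89, 93, 95, 96, 92, 94, 90, 93, 92, 95, 96, 98, 98, 99, 98, 99, 98, 98, 99, 99, 101, 99, 100, 102, 100, 100, 102, 99, 99, 101, 102, 100, 100, 101, 103, 102, 102, 101, 98, 100, 96, 99, 95, 98, 95, 94, 95, 94, 93, 93, 90, 89, 87, 85, 80, 70, 66, 65, 64, 66, 63, 66, 67, 63, 63, 53, 51, 45, 44, 43, 47, 50, 51, 55, 55, 60, 62, 64, 63, 60, 68, 85, 84, 83, 85, 83, 86, 88, 86, 85, 86, 86]
198 [81, 83, 80, 80, 81, 82, 83, 80, 81, 83, 80, 80, 79, 78, 69, 47, 45, 49, 47, 47, 45, 40, 45, 46, 42, 40, 44, 44, 42, 49, 48, 45, 51, 49, 47, 47, 50, 54, 73, 73, 79, 80, 83, 86, 85, 85, 86, 84, 85, 90, 90, 93, 88, 94, 96, 94, 96, 95, 96, 93, 92, 94, 94, 97, 99, 99, 100, 99, 100, 100, 99, 102, 100, 101, 98, 100, 101, 98, 97, 99, 100, 101, 99, 101, 101, 99, 101, 100, 99, 102, 99, 97, 96, 97, 97, 94, 96, 97, 95, 92, 94, 93, 89, 89, 89, 84, 83, 75, 66, 62, 62, 62, 64, 63, 64, 67, 64, 61, 57, 53, 46, 46, 51, 56, 54, 62, 63, 67, 72, 77, 76, 67, 64, 76, 84, 84, 83, 83, 85, 85, 83, 85, 85, 85, 87]
```

{"fn": "step_arm", "kwargs": {
  "targets": [
    [[0,0,0],[0,0.5,0.5],20],
    [[0,0,0],[0,0,0.5],20],
    [[0,0,0],[0,0,0.5],20],
    [[0,0,0],[0,0,0.5],20],
    [[0,0,0],[0,0,0],20]
  ]
}}

```text
time: 13.12
tool_pos: [0.5491, -0.2014, 0.1211]
tcp_rot: [3.132, -0.243, 0.001]
wrist_force: [-0.5, 0.5, 1.9]
width: 0.322
grip_force: 79.3
```

{"fn": "step_arm", "kwargs": {
  "targets": [
    [[0,0,0],[0,0,0.5],20],
    [[0,0,0],[0,0,0.5],20],
    [[0,0,0],[0,0,0],20],
    [[0,0,0],[0,0,0],20]
  ]
}}

```text
time: 13.45
tool_pos: [0.5491, -0.2014, 0.1201]
tcp_rot: [3.132, -0.244, 0.0]
wrist_force: [-1.2, 0.2, 2.0]
width: 0.327
grip_force: 79.3
```

```bash
python3 - <<'E'
from h import *
for i in range(5):
  snap('wrist');s=read_state();m=Ro.from_rotvec(s['tcp_rot']).as_matrix();print(s['tool_pos'],'F tool',m.T@s['wrist_force'],'T tool',m.T@s['torque'],m[:,2])
E
```

```text
[ 0.5491 -0.2014  0.1201] F tool [-1.3022  0.0836 -3.0516] T tool [ 0.0311 -0.0809 -0.0214] [ 0.0003 -0.0002 -1.    ]
[ 0.5491 -0.2014  0.1201] F tool [-0.667  -0.6213 -3.1134] T tool [-0.0158 -0.156  -0.0594] [ 0.0004 -0.0002 -1.    ]
[ 0.5491 -0.2014  0.1201] F tool [ 0.0794  0.5837 -3.3476] T tool [ 0.0331 -0.1232 -0.0625] [ 0.0004 -0.0002 -1.    ]
[ 0.5491 -0.2014  0.1201] F tool [-0.2219 -0.3162 -3.3753] T tool [ 0.023  -0.1024 -0.0356] [ 0.0004 -0.0002 -1.    ]
[ 0.5491 -0.2014  0.12  ] F tool [-0.9262 -0.347  -2.1229] T tool [ 0.0014 -0.1349 -0.0131] [ 0.0003 -0.0001 -1.    ]
```

Both the depth and about 3 N of force say contact, with no side force. The moment about tool y suggests the near block carries more, so I'll relax the grip to let the barrel level itself while pressing.

{"fn": "step_arm", "kwargs": {
  "grip_force": 22,
  "targets": [
    [[0,0,0],[0,0,0],20],
    [[0,0,0],[0,0,1],20],
    [[0,0,0],[0,0,1],20],
    [[0,0,0],[0,0,1],20],
    [[0,0,0],[0,0,0],20]
  ]
}}

```text
time: 14.12
tool_pos: [0.5491, -0.2014, 0.1171]
tcp_rot: [3.132, -0.243, 0.0]
wrist_force: [-1.9, 0.7, 6.8]
width: 0.324
grip_force: 79.6
```

```bash
cat > f.py <<'E'
from h import *
L=[]
for i in range(6):
  snap('wrist');s=read_state();m=Ro.from_rotvec(s['tcp_rot']).as_matrix();L.append(np.r_[s['tool_pos'],m.T@s['wrist_force'],m.T@s['torque'],m[:2,2],s['grip_force'],s['width']])
print(np.mean(L,0),s['time'])
E
python3 f.py
```

```text
[ 0.5491 -0.2014  0.1173 -2.0237 -0.3216 -5.9011  0.0365 -0.2721 -0.0668
  0.0003 -0.0002 79.6434  0.3256] 14.4167
```

{"fn": "step_arm", "kwargs": {
  "grip_force": 60,
  "targets": [
    [[0,0,0],[0,0,-2],20],
    [[0,0,0],[0,0,-2],20],
    [[0,0,0],[0,0,-0.6],20],
    [[0,0,0],[0,0,0],20],
    [[0,0,0],[0,0,0],36]
  ]
}}

```text
time: 14.83
tool_pos: [0.5488, -0.2012, 0.1211]
tcp_rot: [-3.132, 0.244, 0.001]
wrist_force: [0.7, 0.1, -0.5]
width: 0.415
grip_force: 0.0
```

{"fn": "step_arm", "kwargs": {
  "targets": [
    [[0,0,0],[0,0,0],42],
    [[0,0,0],[0,0,0],42],
    [[0,0,0],[0,0,0],42],
    [[0,0,0],[0,0,0],42]
  ]
}}

```text
time: 15.17
tool_pos: [0.5487, -0.2012, 0.1211]
tcp_rot: [-3.132, 0.244, 0.001]
wrist_force: [-0.5, -0.1, 0.3]
width: 0.495
grip_force: 0.0
```

```bash
python3 f.py; python3 - <<'E'
from h import *
c=snap('wrist')
r=[k for k in cut_out('wrist','barrel')][0];ys,xs=np.nonzero(r['region']);print(r['extent'])
for y in(195,205,215,240,270,300):
  v=xs[ys==y]; print(y,v.min(),v.max(),(v.min()+v.max())/2) if len(v) else 0
g=cv2.cvtColor(c,cv2.COLOR_RGB2GRAY);print(g[300,200:360:1].tolist())
for col in(277,):print(g[160:200,col].tolist())
E
```

```text
[ 0.5489 -0.2013  0.1214 -0.1415  0.229  -0.2217 -0.0072  0.0227  0.0067
 -0.0002  0.0001  0.      0.4924] 15.4667
[241.7, 172.5, 315.1, 368.5]
195 243 313 278.0
205 243 312 277.5
215 243 312 277.5
240 246 309 277.5
270 244 310 277.0
300 246 309 277.5
[28, 33, 31, 28, 27, 28, 28, 25, 27, 20, 26, 27, 26, 26, 30, 33, 47, 53, 51, 55, 47, 29, 33, 33, 28, 26, 18, 18, 24, 23, 24, 24, 19, 29, 30, 42, 48, 48, 54, 53, 53, 53, 56, 52, 54, 59, 67, 75, 78, 81, 88, 88, 87, 90, 86, 90, 90, 95, 96, 97, 97, 99, 100, 97, 96, 94, 96, 95, 96, 101, 103, 102, 101, 103, 100, 102, 101, 104, 102, 104, 103, 100, 101, 101, 102, 101, 101, 99, 100, 102, 100, 98, 100, 101, 98, 97, 98, 97, 97, 96, 94, 93, 93, 90, 91, 90, 89, 85, 79, 69, 57, 54, 57, 61, 58, 53, 54, 64, 79, 77, 50, 28, 25, 31, 26, 28, 28, 31, 32, 29, 30, 38, 35, 35, 40, 45, 52, 56, 54, 46, 36, 28, 34, 31, 30, 32, 34, 36, 32, 32, 36, 36, 35, 36, 35, 37, 35, 39, 38, 37]
[81, 81, 68, 45, 46, 50, 53, 53, 55, 55, 54, 58, 70, 73, 61, 35, 28, 28, 18, 25, 25, 27, 45, 63, 77, 76, 84, 96, 97, 96, 99, 101, 104, 105, 101, 101, 101, 101, 99, 101]
```

```bash
python3 - <<'E'
from h import *
c=snap('wrist');g=cv2.GaussianBlur(cv2.cvtColor(c,cv2.COLOR_RGB2GRAY),(3,3),0)
print([(r,205.5+np.diff(g[r,205:245].astype(int)).argmin()) for r in range(168,250,3)])
print([proj('wrist',seat+u*ex+s*.026*ey-[0,0,.002]) for u in(.046,.032) for s in(1,)])
print('barrel end at seat',proj('wrist',seat+.052*ex),proj('wrist',seat+.054*ex))
E
```

```text
[(168, np.float64(223.5)), (171, np.float64(223.5)), (174, np.float64(223.5)), (177, np.float64(224.5)), (180, np.float64(224.5)), (183, np.float64(223.5)), (186, np.float64(221.5)), (189, np.float64(218.5)), (192, np.float64(217.5)), (195, np.float64(217.5)), (198, np.float64(217.5)), (201, np.float64(217.5)), (204, np.float64(217.5)), (207, np.float64(218.5)), (210, np.float64(218.5)), (213, np.float64(218.5)), (216, np.float64(218.5)), (219, np.float64(218.5)), (222, np.float64(218.5)), (225, np.float64(226.5)), (228, np.float64(227.5)), (231, np.float64(227.5)), (234, np.float64(227.5)), (237, np.float64(227.5)), (240, np.float64(227.5)), (243, np.float64(227.5)), (246, np.float64(227.5)), (249, np.float64(228.5))]
[array([219.3932, 187.3437]), array([221.3128, 218.3516])]
barrel end at seat [280.5594 174.2284] [280.564  169.4288]
```

The barrel is seated and centred: its end and the block edge show the same residual (about -1.8 mm against -1.9 mm). I'll regrip and press.

{"fn": "step_arm", "kwargs": {
  "grip_force": 70,
  "targets": [
    [[0,0,0],[0,0,0],30],
    [[0,0,0],[0,0,0],20],
    [[0,0,0],[0,0,0],20],
    [[0,0,0],[0,0,0],20],
    [[0,0,0],[0,0,0],20]
  ]
}}

```text
time: 16.03
tool_pos: [0.549, -0.2014, 0.1216]
tcp_rot: [3.132, -0.244, 0.0]
wrist_force: [-0.8, -0.4, 0.8]
width: 0.328
grip_force: 68.8
```

```bash
python3 f.py
```

```text
[ 0.5489 -0.2014  0.1215 -0.4074  0.6136 -0.266  -0.0724 -0.0041 -0.0144
  0.     -0.0001 68.8298  0.3293] 16.3333
```

{"fn": "step_arm", "kwargs": {
  "targets": [
    [[0,0,0],[0,0,1],20],
    [[0,0,0],[0,0,1],20],
    [[0,0,0],[0,0,1],20],
    [[0,0,0],[0,0,1],20],
    [[0,0,0],[0,0,0],20]
  ]
}}

```text
time: 16.75
tool_pos: [0.549, -0.2014, 0.1177]
tcp_rot: [3.132, -0.243, 0.0]
wrist_force: [-2.1, 0.7, 5.1]
width: 0.327
grip_force: 69.1
```

```bash
python3 f.py
```

```text
[ 0.549  -0.2014  0.1177 -1.9096  0.4646 -4.5742 -0.074  -0.3092 -0.0193
  0.0001 -0.0001 69.0707  0.3292] 17.05
```

{"fn": "step_arm", "kwargs": {
  "targets": [
    [[0,0,0],[-0.4,0,1],20],
    [[0,0,0],[-0.4,0,0.7],20],
    [[0,0,0],[0,0,0],20],
    [[0,0,0],[0,0,0],20]
  ]
}}

```text
time: 17.38
tool_pos: [0.5489, -0.2014, 0.1165]
tcp_rot: [3.132, -0.244, 0.003]
wrist_force: [-0.8, -1.1, 6.1]
width: 0.331
grip_force: 69.2
```

```bash
python3 f.py
```

```text
[ 0.5489 -0.2014  0.1165 -1.1817  0.2993 -6.3115 -0.0435 -0.1955 -0.0058
  0.0017 -0.0005 69.2293  0.3275] 17.6833
```

{"fn": "step_arm", "kwargs": {
  "targets": [
    [[0,0,0],[-0.3,0,0.7],20],
    [[0,0,0],[-0.2,0,0.5],20],
    [[0,0,0],[0,0,0],20],
    [[0,0,0],[0,0,0],20],
    [[0,0,0],[0,0,0],20]
  ]
}}

```text
time: 18.1
tool_pos: [0.5488, -0.2014, 0.1157]
tcp_rot: [3.132, -0.244, 0.004]
wrist_force: [-1.9, 0.7, 6.8]
width: 0.327
grip_force: 69.3
```

```bash
python3 f.py; python3 - <<'E'
from h import *
c=snap('wrist');g=cv2.GaussianBlur(cv2.cvtColor(c,cv2.COLOR_RGB2GRAY),(3,3),0)
print([(r,205.5+np.diff(g[r,205:245].astype(int)).argmin()) for r in range(180,235,3)]);print(g[160:200,277].tolist())
s=snap('scene');print([(r['at'][::-1],r['score']) for r in tip_of('scene','cover_edge')])
for th in (1.3,1.45,1.571,1.7):print(th,proj('scene',hinge-.126*np.cos(th)*ex+[0,0,.126*np.sin(th)]))
for q in('adapter_07','tin_1'):print(q,[r['at'][::-1] for r in tip_of('scene',q)])
E
```

```text
[ 0.5488 -0.2014  0.1157 -0.5418 -0.0133 -7.2584  0.022  -0.1244  0.0094
  0.0027 -0.0007 69.3314  0.3302] 18.4
[(180, np.float64(224.5)), (183, np.float64(223.5)), (186, np.float64(221.5)), (189, np.float64(219.5)), (192, np.float64(217.5)), (195, np.float64(217.5)), (198, np.float64(217.5)), (201, np.float64(217.5)), (204, np.float64(217.5)), (207, np.float64(217.5)), (210, np.float64(218.5)), (213, np.float64(218.5)), (216, np.float64(218.5)), (219, np.float64(218.5)), (222, np.float64(219.5)), (225, np.float64(226.5)), (228, np.float64(226.5)), (231, np.float64(226.5)), (234, np.float64(227.5))]
[79, 77, 67, 53, 45, 46, 50, 52, 53, 53, 55, 58, 63, 63, 49, 33, 26, 25, 23, 23, 25, 34, 51, 67, 74, 78, 86, 92, 95, 97, 100, 101, 101, 101, 100, 99, 100, 101, 101, 101]
[([260.5, 152.8], 0.91)]
1.3 [268.9188 157.6087]
1.45 [263.4395 153.6009]
1.571 [259.0062 150.9912]
1.7 [254.3631 148.8688]
adapter_07 [[228.6, 202.4]]
tin_1 [[268.5, 331.4]]
```

```bash
python3 -c "
from workcell import *
print(finish_job())"
```

```text
the job is handed in; nothing more can be done
None
```

The job is handed in. The cover was raised to about 1.55 rad (upright), and the barrel then seated centrally in the V. It was held pressed with the cradle sunk about 5.8 mm (about 8.5 N), and the adapter and tin were left untouched. No verdict was returned, and these figures are my own measurements.

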